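# Shut the nest gate and rock the locating block free

### The arm

A 6-joint arm with a two-finger parallel gripper is mounted at the origin on a cart in front of the work surface, level with it; the furniture and walls round the work are solid. World frame = base frame: x ahead of the robot, y to its left, z up, the work surface at z = 0. Lengths are in m, angles in rad, forces in N, time in s.
With the tool pointing down it reaches from about 0.25 to 0.775 m from the base axis. Payload 8.9 kg.
Tool frame: the origin (TCP) lies midway between the tips of the shut fingers; the grasp point (between the pads) lies 19 mm behind it; z points along the fingers, y is the line along which they close (so a half turn about z gives the same grasp; the last joint's range is limited). The gripper opens to 85 mm and grips with 20 to 120 N. Pads are 22 mm wide; open, the fingers measure 114 mm over their backs; the gripper's body (76 mm by 85 mm) begins 54 mm behind the grasp point. The pads swing forward as they close: fully open they stand 13 mm farther back than shut.
Start: joints at [1.101, 0.291, -0.153, 1.127, 0, 1.431], TCP at [0.171, 0.497, 0.231] pointing down, gripper open.
Joint ranges: [-2.52, 2.52], [-0.91, 1.74], [-1.3, 1.37], [-1.96, 2.02], [-1.52, 1.47], [-3.14, 3.14]. Speed limits (rad/s): [2.22, 2.22, 2.79, 3.14, 3.14, 3.14].

### API

Orientations are given as a unit quaternion [w, x, y, z].
In Python, from rig import telemetry, imaging, workorder gives the robot as it stands. The module is installed in compiled form; this text tells all that it offers.
- The arm moves only by the tool move_arm, never from a script. Its argument "commands" is one flat list of numbers, 7 for each row, row after row: the shift along the tool's x, y, z in cm, then the turn, a rotation vector about the tool's x, y, z in rad, then the finger opening in cm, from 0 to 8.54. In form: [tx, ty, tz, rx, ry, rz, hand, tx, ty, tz, rx, ry, rz, hand, ...]. A call has 1 to 10 rows; each row shifts and turns the commanded pose from where the row before left it, along the tool's axes as they then stand; what a row does not reach is not made up. A row lasts 1/8 s, in which the tool goes at most 62.5 mm and 10.7 degrees, less where a joint would pass 70% of its speed; a pose out of reach is approached as far as the arm can. A call is refused whole if a number of a shift passes 6.25 or a number of a turn 0.188, either way. A call with a gripper value outside its range is refused whole. The fingers move at their own pace and stop on an object; "grip_force" is the grip in N (left out, the last holds). Time passes only in rows, so rows that do not move let the fingers close. It gives the time, the measured TCP pose, the force, the opening and the grip force at its end, in the units of the state.
- telemetry.state(): the state, without advancing time (a new reading comes with each control period).
- imaging.camera(name): name is "scene" or "top" or "wrist"; returns (picture, depth): 384x512x3 uint8, red, green, blue; 384x512 float32, m along the optical axis (not along the pixel's ray), 0 where there is no reading.
- imaging.camera_model(name): a dict with "vertical_fov" (degrees; the focal length in pixels is half the picture's height over the tangent of half this angle, whatever the lens; pixels are square), "cx", "cy" (the principal point, pixels), "rvec" (rotation vector, rad) and "tvec" (3), from world to camera coordinates, as OpenCV has them. Camera axes: x right, y down, z forward; pixel columns grow to the right and rows downward; lengths in m; the calibration is good to about 2 mm. The wrist camera is an equidistant fisheye: a pixel r from the principal point sees the ray r / f radians off the axis. A picture is of the moment at which its call begins: read the wrist's pose just before it. camera_model takes no time and is no camera call; for the wrist camera it gives the pose at the moment of the call.
- workorder.sign_off(): hands the job in; it is judged then, once.
The state is a dict: "time": time; "joint_pos": joint angles; "qd": joint speeds; "effort": joint torques, N m; "position": TCP position; "tcp_rot": TCP orientation; "contact_force": force on the tool from outside, world axes, zero at the start; "torque": the same for the moment, N m; "width": finger opening in m; "gripper_force": force on a finger pad.
Only numpy, scipy, OpenCV 4.12 (cv2) and the standard library are available. Lean on these libraries where they do the work, as an engineer would, in place of code of your own. Each camera call takes 0.05 s, during which the arm holds its last target. There are 200 camera calls.

### The job

Push the yellow gate of the welding nest shut until it seats on its ball catch, so that the green battery pack stays put. Then free the copper locating block that is stuck in its seat: do not yank it straight up, but with its foot still down in the seat rock it side to side (towards one dog, then towards the other), so that first one brass dog and then the other is pushed off its foot, and lift it straight out. Finish while holding it in the gripper, upright and just clear, about 3 cm above its seat, with the gate still shut and the pack, the cream sponge and the loose teal cell left alone.

Things in the scene. Friction and masses are not known exactly. Their poses are not given: they have to be found in the camera images.
- nest: Welding nest: fixed aluminium plate 140 (x) x 240 (y) x 12 mm on the bench. Origin on the bench, 6 mm to -y of the plate's middle; at yaw 0 x points away from the robot, y left, z up. Right half: seat of the locating block; left half: pack bay, closed at its front (-x) by the yellow gate. Walls round the pack are 12 mm, round the seat 6 mm high above the plate.
- seat (a point): Centre of the block's seat on top of the plate, 12 mm above the bench, at (0, -45, 12) mm in the nest's frame; axes as the nest's. 6 mm walls surround the foot with 1 mm play. At the +y and -y ends a brass dog hooks 4 mm over the foot's edge, its tip 12 mm above the plate; dogs and guides reach 64 mm to either side, at most 13 mm above the plate.
- locator_center (a point): Locating block, half-way up on its axis (40 mm above its underside). Steel foot 44 (x) x 70 (y) x 6 mm, its +y and -y ends rounded; above it a plain copper head 30 (x) x 34 (y) mm with a dark band, top 80 mm above the underside. 0.3 to 0.6 kg. Its axes start parallel to the nest's. Grip the head near the top, best across y (34 mm), about 60 mm above the underside.
- locator_foot (a point): Centre of the block's underside. Each dog holds its end of the foot down with about 15 N. A dog is off when that end has risen about 8 mm while the block leans on the other end: a lean of some 0.12 rad about the nest's x axis, 0.2 to 0.25 to be sure.
- foot_left (a point): On the block's underside, 32 mm to +y of its centre: the edge it turns on when it leans to the left (which frees the right dog).
- foot_right (a point): On the block's underside, 32 mm to -y of its centre: the edge it turns on when it leans to the right (which frees the left dog).
- dog_left (a joint): Outward (+y) travel of the left brass dog, m: 0 hooked over the foot, 4 mm wholly clear of it, stop at 8 mm; a well leant foot leaves it at 2 to 3 mm, which counts as off. Stiff: it stays where it is pushed.
- dog_right (a joint): Outward (-y) travel of the right brass dog, m; as the left one.
- gate (a joint): Angle of the yellow gate, rad: 0 shut and seated, growing as its free end swings out towards -x about the upright hinge at its +y end; it starts at 0.5 to 1.1 and stays where it is left. Between 0.11 and 0.06 rad it must be pushed past a sprung ball (3 to 5 N at the free end); 0 is a hard stop.
- gate_hinge (a point): Axis of the gate's hinge at the height of the gate's top edge (58 mm above the bench); in the nest's frame at (-40, 113, 58) mm.
- gate_edge (a point): Top edge of the gate's outer (front, -x) face near its free end: 82 mm from the hinge axis, 58 mm above the bench. The panel reaches from 4 to 46 mm above the plate, 5 mm thick; the point's -x axis points out of the outer face. Push that face 15 to 20 mm below its top, 10 to 20 mm nearer the hinge than this point.
- pack: Battery pack of four green cells side by side, 75 (x) x 66 (y) x 19 mm, lying loose in the bay on the plate, its origin under its middle. Leave it.
- teal_cell: Loose teal battery cell, 66 mm long, 19 mm thick, lying on the bench; origin under its middle. Leave it.
- sponge: Cream sponge lying on a flat pale tin, 52 x 110 x 57 mm, on the bench; origin under its middle. Leave it.

How it is judged:
By the outcome, as a careful person would: the job done as asked, in the order asked, and still so for the second after the job is handed in, while the arm keeps its last pose, push and grip.
It also fails if it takes over 64 s, if anything falls off the work surface, if the arm or the gripper's body presses on something with over 40 N, if the wrist force passes 120 N, or if a joint passes its speed limit or range.

## Working session

There is one attempt and no reset: what is moved stays moved. The work goes in short steps, Python scripts to look and compute and a tool call to move; the robot and the scene stay as the last step left them, time stands still between calls to the robot, and variables do not carry over. Pictures are saved under pics/ and viewed, at most 10 in all, crops included, and the job is handed in when it is done.

Besides the shell and the picture viewer there is one more tool, called after "Call:" by a JSON object that holds its "op" and its "data", one argument or row to a line. move_arm: Moves the arm, as the interface text tells. Its arguments: {"type":"object","properties":{"commands":{"type":"array"},"grip_force":{"type":"number"}},"required":["commands"]}

```bash
mkdir -p pics
cat > h.py <<'E'
import numpy as np, cv2
from rig import telemetry, imaging, workorder
def grab(n):
    m=imaging.camera_model(n); p,d=imaging.camera(n); return p,d,m
def cloud(d,m):
    f=192/np.tan(np.radians(m["vertical_fov"])/2)
    v,u=np.mgrid[:384,:512]
    c=np.stack([(u-m["cx"])/f*d,(v-m["cy"])/f*d,d],-1)
    R=cv2.Rodrigues(np.array(m["rvec"],float))[0]
    w=(c-np.array(m["tvec"]).ravel())@R
    w[d<=0]=np.nan
    return w
E
python3 - <<'E'
from h import *
for n in("top","scene"):
    p,d,m=grab(n); np.savez(f"{n}.npz",p=p,d=d,w=cloud(d,m)); cv2.imwrite(f"pics/{n}0.png",p[...,::-1]); print(m)
print(telemetry.state())
E
```

```text
{'vertical_fov': 56.15459555643249, 'cx': 259.4071517587555, 'cy': 194.32954589630103, 'rvec': array([ 2.10788374, -2.12625015,  0.20096072]), 'tvec': array([0.27268482, 0.58299226, 0.7962267 ])}
{'vertical_fov': 45.4152382311964, 'cx': 260.3997680179015, 'cy': 193.65841479044892, 'rvec': array([ 2.00962412, -1.21140357,  0.54969898]), 'tvec': array([-0.04252467,  0.47497631,  0.4506147 ])}
{'time': 0.1, 'joint_pos': array([ 1.10068459e+00,  2.91221313e-01, -1.54038929e-01,  1.12667957e+00,
       -1.87843178e-05,  1.43148323e+00]), 'qd': array([ 0.00079774, -0.00235991,  0.00231348,  0.00049082, -0.00142413,
        0.00204999]), 'effort': array([ 1.78627099e-03, -5.37975168e+01,  3.31919289e+01,  9.27891873e-03,
       -2.36410187e-04,  1.39441840e-05]), 'position': array([0.17035457, 0.49619209, 0.23079554]), 'tcp_rot': array([-1.62574056e-04,  1.64646185e-01,  9.86352527e-01, -5.48222079e-04]), 'contact_force': array([ 0.54808699, -0.23753485, -0.05759592]), 'torque': array([ 0.00795743, -0.0034988 ,  0.01149201]), 'gripper_force': 0.0, 'width': 0.08517580240771558}
```

View pics/top0.png

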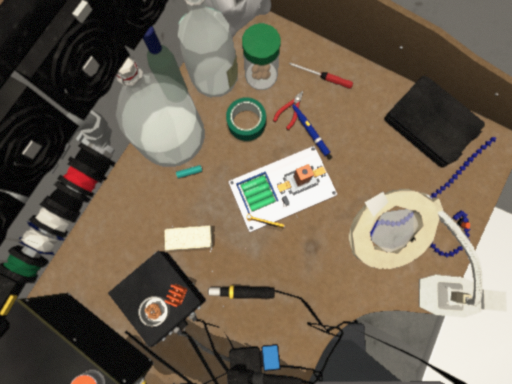

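View pics/scene0.png

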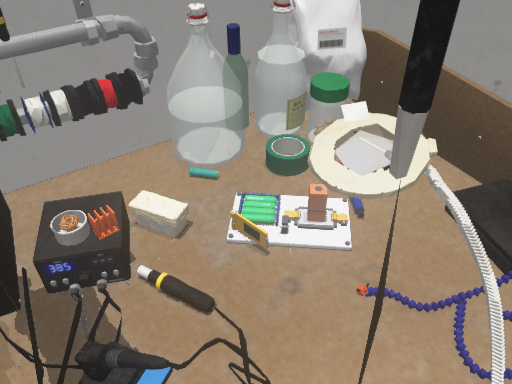

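The top view shows the white nest plate around (283,188), with the pack at (258,192), the copper block at (304,174) and the open gate at (265,221). The sponge is at (188,238) and the teal cell at (189,172). The scene view agrees.

Run:
```python
from h import *
Z=np.load("top.npz");p=Z["p"];w=Z["w"]
hsv=cv2.cvtColor(p,cv2.COLOR_RGB2HSV)
z=w[...,2]
roi=np.zeros(z.shape,bool); roi[140:235,220:345]=1
white=roi&(hsv[...,1]<40)&(hsv[...,2]>170)&(abs(z-.012)<.008)
k,l,s,c=cv2.connectedComponentsWithStats(white.astype(np.uint8)); i=1+s[1:,4].argmax()
P=w[(l==i)]
print("plate z",np.median(P[:,2]),len(P))
r=cv2.minAreaRect(P[:,:2].astype(np.float32)*1000); print(r); print(cv2.boxPoints(r))
def rep(n,m,lo,hi):
    m=m&roi&(z>lo)&(z<hi); Q=w[m]
    print(n,len(Q),Q.mean(0),np.percentile(Q[:,2],[5,50,95]))
    rr=cv2.minAreaRect(Q[:,:2].astype(np.float32)*1000);print(rr,cv2.boxPoints(rr).round().tolist())
rep("copper",(hsv[...,0]<14)&(hsv[...,1]>90),.075,.11)
rep("yellow",(hsv[...,0]>17)&(hsv[...,0]<32)&(hsv[...,1]>120),.045,.07)
rep("green",(hsv[...,0]>50)&(hsv[...,0]<80)&(hsv[...,1]>100),.015,.05)
# obstacles
for n in["top"]:
    for (u,v) in [(188,238),(189,172),(245,292),(246,118),(313,130),(390,230)]: print((u,v),w[v,u])
```

```text
plate z 0.011594551781701531 3213
((611.4403686523438, 210.23983764648438), (140.12767028808594, 240.20761108398438), 22.403127670288086)
[[500.89053  294.57605 ]
 [592.43866   72.498055]
 [721.99023  125.903625]
 [630.4421   347.98163 ]]
copper 181 [0.62857929 0.16428306 0.09006209] [0.07986232 0.09098178 0.09332736]
((630.3995971679688, 163.34104919433594), (28.73052406311035, 33.83527374267578), 22.61919593811035) [[611.0, 173.0], [624.0, 142.0], [650.0, 153.0], [637.0, 184.0]]
yellow 89 [0.52016246 0.24984481 0.05504529] [0.0477351  0.05635609 0.05947505]
((520.8655395507812, 252.52365112304688), (85.211669921875, 7.058506011962891), 77.16059112548828) [[508.0, 212.0], [515.0, 210.0], [534.0, 293.0], [527.0, 295.0]]
green 721 [0.59534388 0.27222571 0.02803136] [0.02307304 0.02837118 0.03180913]
((597.9100341796875, 272.2183837890625), (75.42845153808594, 64.16095733642578), 22.493844985961914) [[551.0, 287.0], [575.0, 228.0], [645.0, 257.0], [620.0, 316.0]]
(188, 238) [0.48385867 0.43469866 0.05459858]
(189, 172) [0.65239023 0.44485285 0.01681018]
(245, 292) [0.35945488 0.30314545 0.02972319]
(246, 118) [ 0.80475256  0.30185857 -0.00441751]
(313, 130) [0.7598848  0.12880045 0.01963004]
(390, 230) [0.47419704 0.05718497 0.31570469]
```

Run:
```python
from h import *
A=np.concatenate([np.load(f"{n}.npz")["w"].reshape(-1,3) for n in("top","scene")])
A=A[(A[:,2]>.1)&np.isfinite(A[:,0])]
A=A[(A[:,0]>.15)&(A[:,0]<.9)&(abs(A[:,1])<.6)]
# grid map of max height (cm), 4cm cells
xs=np.arange(.86,.14,-.04)
print("      "+" ".join(f"{y*100:4.0f}" for y in np.arange(.56,-.44,-.04)))
for x in xs:
    r=[]
    for y in np.arange(.56,-.44,-.04):
        s=A[(abs(A[:,0]-x)<.02)&(abs(A[:,1]-y)<.02)]
        r.append("   ." if len(s)<3 else f"{np.percentile(s[:,2],95)*100:4.0f}")
    print(f"{x*100:4.0f}  "+" ".join(r))
```

```text
56   52   48   44   40   36   32   28   24   20   16   12    8    4   -0   -4   -8  -12  -16  -20  -24  -28  -32  -36  -40
  86    32   31   26   19   20   20   13   16   15    .    .    .    .    .    .    .    .    .    .   17   23   20   15    .    .
  82    32    .   23   20    .    .    .    .    .    .    .    .    .    .    .    .    .    .    .    .   15   15   14    .    .
  78    32   29   34   24   17    .    .    .    .    .    .    .    .    .    .    .    .    .    .    .    .    .   11    .    .
  74    23   33   34   24   52   51    .    .    .    .    .    .    .    .    .    .    .    .    .    .    .    .    .    .    .
  70    29   24   24   56   57    .    .    .    .    .    .    .    .    .    .    .    .    .    .    .   12   12    .    .    .
  66    33   17   18   62   56    .    .    .    .    .    .    .    .    .    .    .    .    .    .    .   11    .    .    .    .
  62    23    .   64   63    .    .    .    .    .    .    .    .    .    .    .    .    .    .    .    .    .    .    .    .    .
  58    20    .   63   58    .    .    .    .    .    .    .
[... 680 characters left out ...]
    .    .   19    .    .    .    .    .    .
  34     .   12   12   13    .    .    .    .    .    .    .    .    .    .    .    .    .    .   15   13    .    .    .    .    .
  30     .   12   12    .    .    .    .    .    .    .    .    .    .    .    .    .    .    .    .    .    .    .    .    .    .
  26    19    .    .    .    .    .    .    .    .    .   15   15    .    .    .   55    .    .    .    .    .    .    .    .    .
  22    22   19    .    .    .    .    .    .   11   13   15   15    .    .   58   58    .    .    .    .    .    .    .    .    .
  18     .   13    .    .    .    .    .    .   12   13   14    .    .    .    .    .    .    .    .    .    .    .    .    .    .
```

Call:
{"op": "move_arm", "data": {
  "commands": [-4.7,-2.1,0,0,0,0,8.5,-4.7,-2.1,0,0,0,0,8.5,-4.7,-2.1,0,0,0,0,4,-4.7,-2.1,0,0,0,0,0,-4.7,-2.1,0,0,0,0,0,-4.7,-2.1,0,0,0,0,0,-4.7,-2.1,0,0,0,0,0,-4.7,-2.2,0,0,0,0,0]
}}

```text
time: 1.1
position: [0.4722, 0.2132, 0.2311]
tcp_rot: [-0.0, 0.165, 0.986, -0.0]
contact_force: [0.1, 0.9, -0.1]
width: 0.0
gripper_force: 0.0
```

Call:
{"op": "move_arm", "data": {
  "commands": [0,0,0,0,0,-0.145,0,0,0,0,0,0,-0.145,0,0,0,0,0,0,-0.145,0,0,0,0,0,0,-0.145,0,0,0,0,0,0,-0.145,0,0,0,0,0,0,0,0,0,0,0,0,0,0,0]
}}

```text
time: 1.98
position: [0.4711, 0.2146, 0.2312]
tcp_rot: [-0.0, -0.194, 0.981, -0.0]
contact_force: [-0.2, -0.0, -1.0]
width: -0.0002
gripper_force: 0.0
```

```bash
cat >> h.py <<'E'
from scipy.spatial.transform import Rotation as Rn
YAW=np.radians(22.4); O=np.array([.6137,.2047,0]); NR=Rn.from_euler("z",YAW)
def nest(p): return NR.inv().apply(np.asarray(p)-O)*1000
def st():
    s=telemetry.state(); q=s["tcp_rot"]; R=Rn.from_quat([q[1],q[2],q[3],q[0]])
    rel=NR.inv()*R
    print("t",s["time"],"nest mm",nest(s["position"]).round(1),"toolx,y,z in nest\n",rel.as_matrix().T.round(3),"\nF nest",NR.inv().apply(s["contact_force"]).round(2),"w",s["width"],"q",np.round(s["joint_pos"],3))
    return s
E
python3 - <<'E'
from h import *
st()
p,d,m=grab("scene"); cv2.imwrite("pics/s1.png",p[...,::-1])
E
```

```text
t 1.975 nest mm [-128.1   63.4  231.2] toolx,y,z in nest
 [[-1. -0.  0.]
 [-0.  1.  0.]
 [-0.  0. -1.]] 
F nest [-0.17  0.03 -0.96] w -0.00020139416401699194 q [ 0.286  0.277 -0.172  1.121 -0.    -0.105]
```

View pics/s1.png

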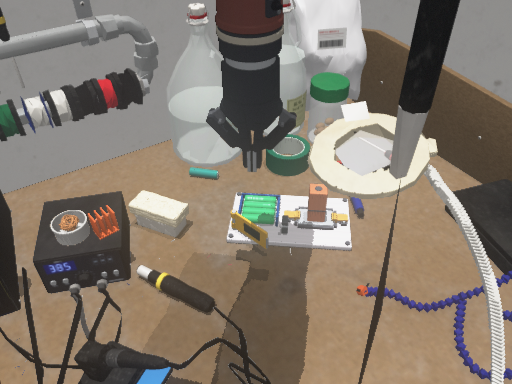

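The arm is clear of everything, with the closed fingers (at ~(252,160)) in front of the gate. Next I lower and push.

Call:
{"op": "move_arm", "data": {
  "commands": [0,0,4.8,0,0,0,0,0,0,4.8,0,0,0,0,0,0,4.8,0,0,0,0,0,0,4.9,0,0,0,0,0,0,0,0,0,0,0]
}}

```text
time: 2.65
position: [0.4683, 0.2137, 0.0357]
tcp_rot: [-0.003, -0.195, 0.981, -0.0]
contact_force: [0.0, -1.1, 1.0]
width: 0.0
gripper_force: 0.0
```

Call:
{"op": "move_arm", "data": {
  "commands": [-1,0,0,0,0,0,0,-1,0,0,0,0,0,0,-1,0,0,0,0,0,0,-0.8,0,0,0,0,0,0,-0.8,0,0,0,0,0,0,-0.8,0,0,0,0,0,0,-0.6,0,0,0,0,0,0,-0.5,0,0,0,0,0,0,0,0,0,0,0,0,0]
}}

```text
time: 3.78
position: [0.5316, 0.2397, 0.0383]
tcp_rot: [0.0, -0.196, 0.981, 0.0]
contact_force: [-0.4, 0.8, -0.4]
width: -0.0002
gripper_force: 0.0
```

```bash
cat >> h.py <<'E'
def gate():
    import sys
    p,d,m=grab("top"); w=cloud(d,m); hsv=cv2.cvtColor(p,cv2.COLOR_RGB2HSV); n=nest(w)
    k=(hsv[...,0]>17)&(hsv[...,0]<32)&(hsv[...,1]>120)&(w[...,2]>.03)&(w[...,2]<.07)&(abs(n[...,0]+60)<60)&(n[...,1]>20)&(n[...,1]<125)
    Q=n[k]
    if len(Q)<5: print("few",len(Q)); return
    vx,vy,x,y=cv2.fitLine(Q[:,:2].astype(np.float32),cv2.DIST_L1,0,.1,.1).ravel()
    print("gate",len(Q),"angle",np.arctan(vx/vy),"mid",x,y,"yrange",Q[:,1].min(),Q[:,1].max())
E
python3 - <<'E'
from h import *
st(); gate()
E
```

```text
t 3.775 nest mm [-62.6  63.6  38.3] toolx,y,z in nest
 [[-1.    -0.003 -0.   ]
 [-0.003  1.     0.   ]
 [ 0.     0.    -1.   ]] 
F nest [-0.01  0.89 -0.41] w -0.00018477481514702374 q [ 0.298  0.57  -0.264  0.736  0.    -0.096]Traceback (most recent call last):
  File "<stdin>", line 2, in <module>
  File "h.py", line 23, in gate
    p,d,m=grab("top"); w=cloud(d,m); hsv=cv2.cvtColor(p,cv2.COLOR_RGB2HSV); n=nest(w)
                                                                              ~~~~^^^
  File "h.py", line 15, in nest
    def nest(p): return NR.inv().apply(np.asarray(p)-O)*1000
                        ~~~~~~~~~~~~~~^^^^^^^^^^^^^^^^^
  File "scipy/spatial/transform/_rotation.pyx", line 2580, in scipy.spatial.transform._rotation.Rotation.apply
ValueError: Expected input of shape (3,) or (P, 3), got (384, 512, 3).
```

Call:
{"op": "move_arm", "data": {
  "commands": [-0.3,0,0,0,0,0,0,-0.3,0,0,0,0,0,0,-0.2,0,0,0,0,0,0,0,0,0,0,0,0,0]
}}

```text
time: 4.32
position: [0.5383, 0.2423, 0.0382]
tcp_rot: [-0.0, -0.196, 0.981, -0.0]
contact_force: [-1.6, -2.4, 0.4]
width: -0.0002
gripper_force: 1.3
```

```bash
sed -i 's/def nest(p):.*/def nest(p):\n    p=np.asarray(p); return NR.inv().apply((p-O).reshape(-1,3)).reshape(p.shape)*1000/' h.py
python3 - <<'E'
from h import *
st(); gate()
E
```

```text
t 4.325 nest mm [-55.4  63.5  38.2] toolx,y,z in nest
 [[-1.    -0.003  0.001]
 [-0.003  1.    -0.   ]
 [-0.001 -0.    -1.   ]] 
F nest [-2.42 -1.62  0.36] w -0.0001729547534160098 q [ 0.299  0.582 -0.241  0.748 -0.    -0.095]
few 0
```

Call:
{"op": "move_arm", "data": {
  "commands": [-0.2,0,0,0,0,0,0,-0.2,0,0,0,0,0,0,0,0,0,0,0,0,0]
}}

```text
time: 4.75
position: [0.5406, 0.2435, 0.0381]
tcp_rot: [-0.002, -0.196, 0.981, -0.0]
contact_force: [-7.2, -4.4, 6.7]
width: -0.0003
gripper_force: 4.6
```

Call:
{"op": "move_arm", "data": {
  "commands": [-0.2,0,0,0,0,0,0,0,0,0,0,0,0,0]
}}

```text
time: 5.0
position: [0.5407, 0.2436, 0.0379]
tcp_rot: [-0.003, -0.196, 0.981, -0.001]
contact_force: [-13.4, -7.5, 11.1]
width: -0.0003
gripper_force: 7.9
```

Call:
{"op": "move_arm", "data": {
  "commands": [-0.15,0,0,0,0,0,0,0,0,0,0,0,0,0]
}}

```text
time: 5.25
position: [0.5408, 0.2436, 0.0378]
tcp_rot: [-0.005, -0.196, 0.981, -0.001]
contact_force: [-19.1, -10.4, 15.5]
width: -0.0001
gripper_force: 10.5
```

The push has stalled at a hard stop. I back off, rise and check.

Call:
{"op": "move_arm", "data": {
  "commands": [0.6,0,0,0,0,0,0,2.5,0,0,0,0,0,0,2.5,0,0,0,0,0,0,0,0,-4,0,0,0,0,0,0,-6,0,0,0,0,0,0,-6,0,0,0,0,0,0,-3,0,0,0,0,0,0,0,0,0,0,0]
}}

```text
time: 6.25
position: [0.496, 0.2248, 0.2312]
tcp_rot: [0.003, -0.196, 0.981, 0.0]
contact_force: [0.3, -0.1, -0.5]
width: -0.0
gripper_force: 0.0
```

Run:
```python
from h import *
st(); gate()
p,d,m=grab("scene"); w=cloud(d,m); n=nest(w); hsv=cv2.cvtColor(p,cv2.COLOR_RGB2HSV)
k=(hsv[...,0]>17)&(hsv[...,0]<32)&(hsv[...,1]>120)&(w[...,2]>.02)&(w[...,2]<.07)&(abs(n[...,0]+60)<60)&(n[...,1]>20)&(n[...,1]<125)
Q=n[k]; vx,vy,x,y=cv2.fitLine(Q[:,:2].astype(np.float32),cv2.DIST_L1,0,.1,.1).ravel(); print(len(Q),np.arctan(vx/vy),x,y,Q[:,1].min())
a=cv2.resize(p[160:280,180:400,::-1],None,fx=3,fy=3)
cv2.imwrite("pics/g.png",a)
```

```text
t 6.25 nest mm [-101.1   63.5  231.2] toolx,y,z in nest
 [[-1.    -0.003 -0.007]
 [-0.003  1.    -0.   ]
 [ 0.007 -0.    -1.   ]] 
F nest [ 0.24 -0.23 -0.53] w -1.9904178951397762e-05 q [ 0.291  0.323 -0.109  1.133  0.    -0.103]
gate 8 angle -0.4159897 mid -46.587215 114.21427 yrange 102.60376325427252 116.42893871922851
486 -0.012246088 -41.720432 96.29291 28.301299662427454
```

View pics/g.png

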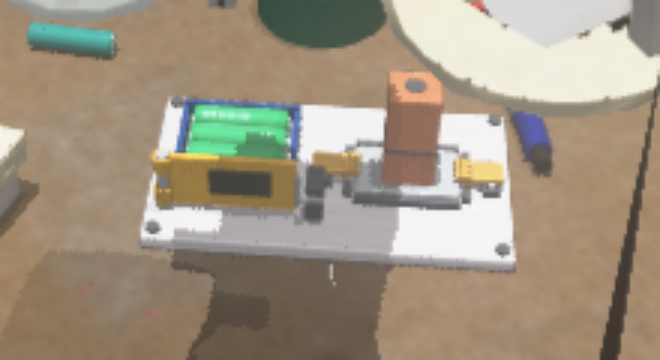

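The gate reads shut (angle about 0), with the pack and teal cell undisturbed. Next I go above the block.

Call:
{"op": "move_arm", "data": {
  "commands": [-2,-2.2,0,0,0,0,6.5,-2,-2.2,0,0,0,0,6.5,-2,-2.2,0,0,0,0,6.5,-2,-2.2,0,0,0,0,6.5,-2,-2.1,0,0,0,0,6.5,0,0,4,0,0,0,6.5,0,0,0,0,0,0,6.5,0,0,0,0,0,0,6.5]
}}

```text
time: 7.35
position: [0.6278, 0.1619, 0.1885]
tcp_rot: [-0.0, -0.196, 0.981, 0.0]
contact_force: [-0.5, -0.5, 0.7]
width: 0.0652
gripper_force: 0.0
```

Run:
```python
from h import *
st()
m=imaging.camera_model("wrist");p,d=imaging.camera("wrist"); cv2.imwrite("pics/w1.png",p[...,::-1])
f=192/np.tan(np.radians(m["vertical_fov"])/2)
v,u=np.mgrid[:384,:512]; x=u-m["cx"];y=v-m["cy"]; r=np.hypot(x,y)+1e-9; th=r/f
t=np.tan(np.minimum(th,1.45))
c=np.stack([x/r*t*d,y/r*t*d,d],-1); R=cv2.Rodrigues(np.array(m["rvec"],float))[0]
n=nest((c-np.array(m["tvec"]).ravel())@R)
hsv=cv2.cvtColor(p,cv2.COLOR_RGB2HSV)
k=((hsv[...,0]<14)|(hsv[...,0]>174))&(hsv[...,1]>90)&(abs(n[...,2]-92)<4)&(abs(n[...,0])<40)&(abs(n[...,1]+45)<40)&(d>0)
Q=n[k];print(len(Q))
if len(Q)>5:print(cv2.minAreaRect(Q[:,:2].astype(np.float32)),np.median(Q[:,2]))
```

```text
t 7.35 nest mm [ -3.3 -44.9 188.5] toolx,y,z in nest
 [[-1.    -0.004  0.001]
 [-0.004  1.     0.   ]
 [-0.001  0.    -1.   ]] 
F nest [-0.61 -0.3   0.66] w 0.06521315928376532 q [ 0.14   0.552  0.139  1.158  0.    -0.255]
1114
((-0.053709983825683594, -46.21778869628906), (30.091690063476562, 32.448974609375), 0.902563214302063) 91.64292144298915
```

View pics/w1.png

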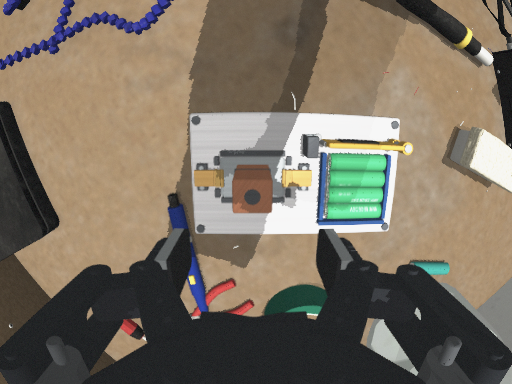

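The wrist view shows the gate shut at (365,146), the pack seated, and the block head at (252,188) between the two dogs at (208,178) and (297,178). It gives the block at nest (0,-45.6) with no twist. I descend and grip.

Call:
{"op": "move_arm", "data": {
  "commands": [-0.3,-0.05,3.5,0,0,0,6.5,0,0,3.5,0,0,0,6.5,0,0,3.4,0,0,0,6.5,0,0,2.4,0,0,0,6.5,0,0,1,0,0,0,6.5,0,0,0,0,0,0,6.5,0,0,0,0,0,0,6.5]
}}

```text
time: 8.28
position: [0.632, 0.1627, 0.0518]
tcp_rot: [0.001, -0.196, 0.981, -0.0]
contact_force: [1.0, -1.6, 0.1]
width: 0.0649
gripper_force: 0.0
```

Call:
{"op": "move_arm", "data": {
  "commands": [0,0,0,0,0,0,4,0,0,0,0,0,0,3,0,0,0,0,0,0,2.5,0,0,0,0,0,0,2.5,0,0,0,0,0,0,2.5,0,0,0,0,0,0,2.5],
  "grip_force": 90
}}

```text
time: 9.02
position: [0.6316, 0.1623, 0.0512]
tcp_rot: [0.001, -0.196, 0.981, -0.0]
contact_force: [-0.8, -1.2, 7.4]
width: 0.0331
gripper_force: 89.9
```

Run:
```python
from h import *
s=st(); print(s["gripper_force"],s["torque"])
```

```text
t 9.025 nest mm [  0.4 -46.   51.2] toolx,y,z in nest
 [[-1.    -0.003 -0.001]
 [-0.003  1.    -0.001]
 [ 0.001 -0.001 -1.   ]] 
F nest [-1.25 -0.84  7.38] w 0.033074895534299646 q [ 0.14   0.666 -0.039  0.865 -0.    -0.254]
89.87332463264465 [-0.05864045  0.23758305 -0.03826671]
```

Call:
{"op": "move_arm", "data": {
  "commands": [0,0.19,-0.16,0.05,0,0,2.5,0,0.19,-0.16,0.05,0,0,2.5,0,0.19,-0.16,0.05,0,0,2.5,0,0,0,0,0,0,2.5]
}}

```text
time: 9.52
position: [0.629, 0.1688, 0.0555]
tcp_rot: [0.015, -0.196, 0.978, -0.073]
contact_force: [-0.6, 1.4, 6.1]
width: 0.0327
gripper_force: 90.8
```

Call:
{"op": "move_arm", "data": {
  "commands": [0,0.19,-0.16,0.05,0,0,2.5,0,0.19,-0.16,0.05,0,0,2.5,0,0,0,0,0,0,2.5]
}}

```text
time: 9.9
position: [0.6274, 0.1726, 0.0578]
tcp_rot: [0.025, -0.195, 0.973, -0.122]
contact_force: [-0.1, 0.6, 6.3]
width: 0.0331
gripper_force: 91.3
```

Run:
```python
from h import *
s=st(); print(s["gripper_force"],s["torque"])
p,d,m=grab("scene"); cv2.imwrite("pics/l.png",cv2.resize(p[150:270,220:400,::-1],None,fx=4,fy=4,interpolation=2))
```

```text
t 9.9 nest mm [  0.4 -34.9  57.8] toolx,y,z in nest
 [[-1.    -0.004 -0.001]
 [-0.004  0.969 -0.247]
 [ 0.002 -0.247 -0.969]] 
F nest [0.13 0.63 6.32] w 0.03313377287336317 q [ 0.278  0.653 -0.075  0.813 -0.248 -0.12 ]
91.2698221206665 [ 0.53413334  0.35305552 -0.00071477]
```

View pics/l.png

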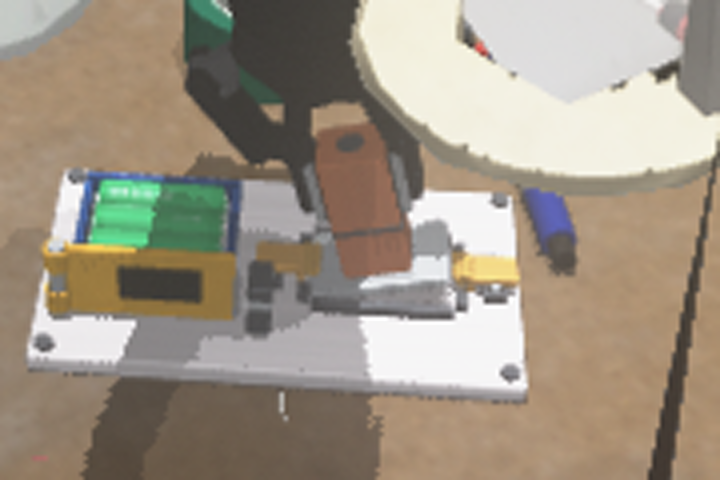

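The block leans left with its right end above the right dog (at ~(480,268)), so that dog is off. I come back upright and then lean right.

Call:
{"op": "move_arm", "data": {
  "commands": [0,-0.18,0.17,-0.05,0,0,2.5,0,-0.18,0.17,-0.05,0,0,2.5,0,-0.18,0.17,-0.05,0,0,2.5,0,-0.18,0.17,-0.05,0,0,2.5,0,-0.18,0.17,-0.05,0,0,2.5,0,0,0,0,0,0,2.5]
}}

```text
time: 10.7
position: [0.6318, 0.1623, 0.0512]
tcp_rot: [0.001, -0.195, 0.981, 0.002]
contact_force: [-2.0, 3.0, 8.2]
width: 0.0332
gripper_force: 91.5
```

Run:
```python
from h import *
s=st(); print(s["gripper_force"],s["torque"])
```

```text
t 10.7 nest mm [  0.6 -46.1  51.2] toolx,y,z in nest
 [[-1.    -0.002 -0.002]
 [-0.002  1.     0.003]
 [ 0.002  0.003 -1.   ]] 
F nest [-0.72  3.54  8.19] w 0.03319616686448218 q [ 0.138  0.666 -0.038  0.865  0.004 -0.255]
91.47554397583008 [ 0.37327693  0.27827702 -0.01098637]
```

Call:
{"op": "move_arm", "data": {
  "commands": [0,-0.19,-0.16,-0.05,0,0,2.5,0,-0.19,-0.16,-0.05,0,0,2.5,0,0,0,0,0,0,2.5]
}}

```text
time: 11.08
position: [0.6335, 0.158, 0.0541]
tcp_rot: [-0.009, -0.195, 0.98, 0.05]
contact_force: [-0.5, -0.6, 6.2]
width: 0.0327
gripper_force: 91.4
```

Run:
```python
from h import *
s=st(); print(s["gripper_force"],s["torque"])
p,d,m=grab("scene"); cv2.imwrite("pics/r1.png",p[...,::-1])
p,d,m=grab("top"); w=cloud(d,m); cv2.imwrite("pics/r1t.png",p[...,::-1])
import numpy as np
cv2.imwrite("pics/r1c.png",np.hstack([cv2.imread("pics/r1.png")[:300,160:],cv2.imread("pics/r1t.png")[:300,120:]]))
for v in range(150,290,12): print(v,[int(100*w[v,u,2]) if np.isfinite(w[v,u,2]) else -1 for u in range(270,450,10)])
```

```text
t 11.075 nest mm [  0.6 -50.7  54.1] toolx,y,z in nest
 [[-1.    -0.002 -0.002]
 [-0.002  0.995  0.102]
 [ 0.002  0.102 -0.995]] 
F nest [-0.67 -0.36  6.17] w 0.0327350370887264 q [ 0.084  0.682 -0.004  0.914  0.097 -0.31 ]
91.41580939292908 [-0.31728409 -0.16058886  0.0545977 ]
150 [0, 0, 0, 0, 27, 30, 36, 36, 55, 58, 60, 61, 62, 62, 63, 63, 63, 63]
162 [0, 1, 0, 18, 22, 25, 27, 0, 0, 60, 60, 61, 62, 63, 63, 64, 64, 64]
174 [1, 0, 16, 10, 12, 18, 0, 0, 0, 59, 61, 62, 63, 63, 64, 64, 64, 64]
186 [2, 2, 2, 2, 1, 0, 1, 0, 0, 59, 62, 62, 63, 63, 64, 64, 65, 65]
198 [3, 1, 1, 1, 1, 1, 0, 0, 0, 58, 61, 62, -1, 64, 64, 65, 65, 65]
210 [3, 1, 1, 0, 0, 0, 0, 0, 0, 58, 61, 63, 63, 64, 65, 65, 65, 66]
222 [1, 0, 0, 0, 0, 0, 0, 0, 0, 57, 60, 63, 63, 64, 65, 65, 66, 66]
234 [0, 0, 0, 0, 0, 0, 0, 0, 30, 31, 60, 62, 64, 64, 65, 66, 66, 66]
246 [0, 0, 0, 0, 0, 0, 0, 0, 0, 30, 59, 62, 64, 65, 65, 66, 66, 67]
258 [0, 0, 0, 0, 0, 0, 0, 0, 0, 30, 59, 62, 64, 65, 65, 66, 67, 67]
270 [0, 0, 0, 0, 0, 0, 0, 0, 0, 0, 0, 61, 63, 65, 65, 66, 67, 67]
282 [0, 0, 0, 0, 0, 0, 0, 0, 0, 0, 0, 61, 63, 64, 65, 66, 67, 67]
```

View pics/r1c.png

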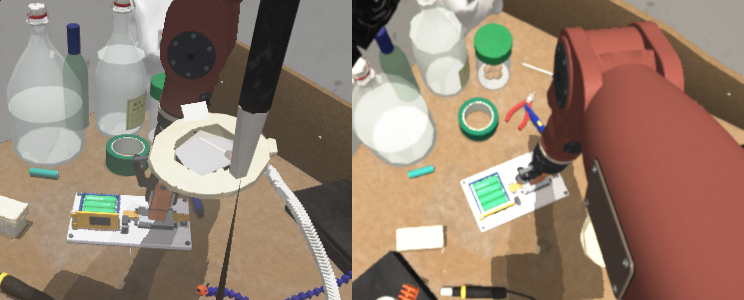

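The forearm passes high over the lamp ring (top surface about 0.6 m against the ring's 0.35 m), and the block is starting its right lean. I continue.

Call:
{"op": "move_arm", "data": {
  "commands": [0,-0.19,-0.16,-0.05,0,0,2.5,0,-0.19,-0.16,-0.05,0,0,2.5,0,-0.19,-0.16,-0.05,0,0,2.5,0,0,0,0,0,0,2.5]
}}

```text
time: 11.68
position: [0.6359, 0.1522, 0.0579]
tcp_rot: [-0.024, -0.193, 0.973, 0.124]
contact_force: [0.6, 0.0, 6.3]
width: 0.0332
gripper_force: 91.4
```

Run:
```python
from h import *
s=st(); print(s["gripper_force"],s["torque"])
p,d,m=grab("scene"); cv2.imwrite("pics/r2.png",cv2.resize(p[150:270,220:400,::-1],None,fx=4,fy=4,interpolation=2))
```

```text
t 11.675 nest mm [  0.5 -57.   57.9] toolx,y,z in nest
 [[-1.    -0.001 -0.002]
 [-0.002  0.968  0.25 ]
 [ 0.001  0.25  -0.968]] 
F nest [ 0.6  -0.2   6.29] w 0.033239927035456744 q [ 0.007  0.723  0.061  1.004  0.234 -0.397]
91.38121962547302 [-0.15774488 -0.1217965   0.01245351]
```

View pics/r2.png

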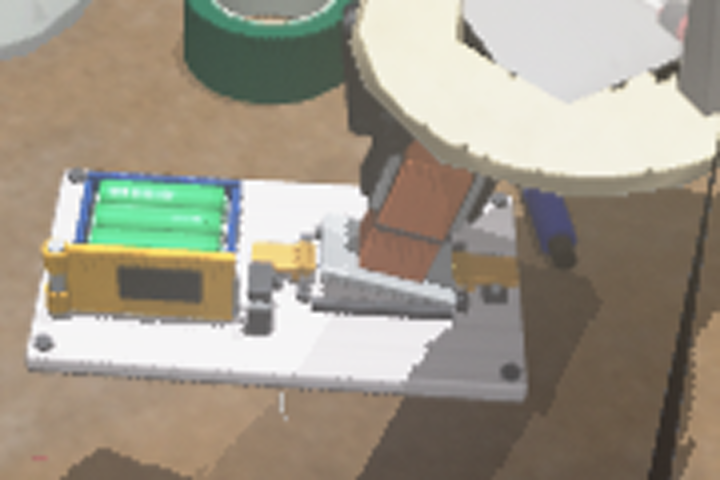

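The block leans right with its left end well above the left dog (at ~(285,257)). I bring it upright, then lift gently.

Call:
{"op": "move_arm", "data": {
  "commands": [0,0.18,0.17,0.05,0,0,2.5,0,0.18,0.17,0.05,0,0,2.5,0,0.18,0.17,0.05,0,0,2.5,0,0.18,0.17,0.05,0,0,2.5,0,0.18,0.17,0.05,0,0,2.5,0,0,0,0,0,0,2.5]
}}

```text
time: 12.48
position: [0.6319, 0.1626, 0.0513]
tcp_rot: [0.001, -0.196, 0.981, -0.0]
contact_force: [0.5, -2.7, 7.4]
width: 0.033
gripper_force: 91.6
```

Call:
{"op": "move_arm", "data": {
  "commands": [0,0,-0.2,0,0,0,2.5,0,0,-0.2,0,0,0,2.5,0,0,-0.2,0,0,0,2.5,0,0,0,0,0,0,2.5]
}}

```text
time: 12.98
position: [0.6305, 0.162, 0.0556]
tcp_rot: [-0.001, -0.196, 0.981, -0.0]
contact_force: [-0.5, -1.6, -8.4]
width: 0.033
gripper_force: 91.7
```

Run:
```python
from h import *
s=st(); print(s["gripper_force"],s["torque"])
```

```text
t 12.975 nest mm [ -0.7 -45.9  55.6] toolx,y,z in nest
 [[-1.    -0.003  0.001]
 [-0.003  1.     0.   ]
 [-0.001  0.    -1.   ]] 
F nest [-1.08 -1.26 -8.35] w 0.033002037426263904 q [ 0.139  0.662 -0.034  0.877 -0.    -0.254]
91.6718065738678 [-0.33192558 -0.05438297  0.04189832]
```

Call:
{"op": "move_arm", "data": {
  "commands": [0,0,-0.3,0,0,0,2.5,0,0,-0.3,0,0,0,2.5,0,0,0,0,0,0,2.5]
}}

```text
time: 13.35
position: [0.6314, 0.1626, 0.0629]
tcp_rot: [0.0, -0.196, 0.981, 0.0]
contact_force: [0.6, 1.0, -4.9]
width: 0.0329
gripper_force: 96.1
```

Call:
{"op": "move_arm", "data": {
  "commands": [0,0,-0.5,0,0,0,2.5,0,0,-0.5,0,0,0,2.5,0,0,-0.5,0,0,0,2.5,0,0,-0.4,0,0,0,2.5,0,0,0,0,0,0,2.5,0,0,0,0,0,0,2.5]
}}

```text
time: 14.1
position: [0.6309, 0.1624, 0.0811]
tcp_rot: [-0.0, -0.196, 0.981, 0.0]
contact_force: [0.5, -0.5, -5.0]
width: 0.0326
gripper_force: 96.2
```

Run:
```python
from h import *
s=st(); print(s["gripper_force"],s["torque"])
p,d,m=grab("scene"); cv2.imwrite("pics/e.png",cv2.resize(p[150:270,180:400,::-1],None,fx=3.5,fy=3.5,interpolation=2))
```

```text
t 14.1 nest mm [ -0.2 -45.6  81.1] toolx,y,z in nest
 [[-1.    -0.003  0.   ]
 [-0.003  1.     0.   ]
 [-0.     0.    -1.   ]] 
F nest [ 0.29 -0.65 -5.01] w 0.032630938098720114 q [ 0.14   0.637 -0.006  0.928  0.    -0.254]
96.1517322063446 [-0.06096899  0.02066136 -0.014167  ]
```

View pics/e.png

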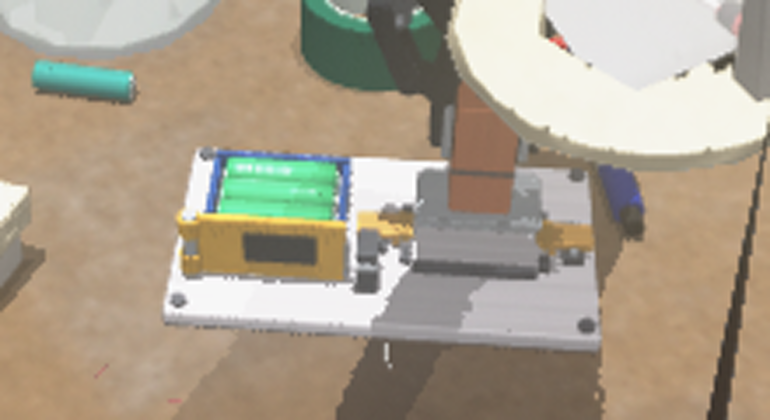

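The block hangs upright above its seat, with its foot at ~(480,200) clear of both dogs. The gate is shut at (265,245), and the pack, teal cell and sponge are undisturbed. Signing off.

```bash
python3 -c "
from h import *
print(workorder.sign_off())"
```

```text
the job is handed in; nothing more can be done
None
```

The job is handed in: the gate is shut against its stop, both dogs were rocked off the foot, and the block is held upright about 3 cm above its seat with the pack, sponge and teal cell untouched.

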